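# Hardness test on a moulded rubber heel

### The arm

A 7-joint arm with a two-finger parallel gripper is mounted at the origin on the work surface. World frame = base frame: x ahead of the robot, y to its left, z up, the work surface at z = 0. Lengths are in m, angles in rad, forces in N, time in s.
With the tool pointing down it reaches from about 0.425 to 0.925 m from the base axis. Payload 6.8 kg.
Tool frame: the origin (TCP) lies midway between the tips of the shut fingers; the grasp point (between the pads) lies 19 mm behind it; z points along the fingers, x is the direction in which the jaws open and shut, and the axes are right-handed (so a half turn about z gives the same grasp; the last joint's range is limited). The gripper opens to 85 mm and grips with 20 to 120 N. Pads are 22 mm wide; open, the fingers measure 114 mm over their backs; the gripper's body (76 mm by 85 mm) begins 54 mm behind the grasp point. The pads swing forward as they close: fully open they stand 13 mm farther back than shut.
Start: joints at [-1.214, 0.477, 0.022, 1.555, -0.011, 1.109, -0.083], TCP at [0.303, 0.603, 0.231] pointing down, gripper open.
Joint ranges: [-2.96, 2.96], [-0.34, 2.1], [-1.41, 1.46], [0.24, 2.44], [-1.37, 4.51], [0.17, 1.92], [-2.96, 2.96]. Speed limits (rad/s): [2.39, 2.39, 3.14, 3.14, 3.14, 3.14, 3.14].

### API

Orientations are given as a unit quaternion [w, x, y, z].
In Python, from station import bot, imaging, nets gives the robot as it stands. The module is installed in compiled form; this text tells all that it offers.
- The arm moves only by the tool apply_moves, never from a script. Its argument "moves" is text: rows parted by semicolons, each of 7 numbers parted by spaces: the gripper command: -1 is fully open, 1 is shut, values between are in proportion, then the shift along the tool's x, y, z normalised to -1 to 1, where 1 is 120 mm, then the turn, a rotation vector about the tool's x, y, z normalised to -1 to 1, where 1 is 4 degrees. In form: hand dx dy dz rx ry rz; .... A call has 1 to 12 rows; each row shifts and turns the commanded pose from where the row before left it, along the tool's axes as they then stand; what a row does not reach is not made up. A row lasts 1/12 s, in which the tool goes at most 41.7 mm and 7.16 degrees, less where a joint would pass 70% of its speed; a pose out of reach is approached as far as the arm can. A call with a number of a shift or a turn outside -1 to 1 is refused whole. A call with a gripper value outside its range is refused whole. The fingers move at their own pace and stop on an object; "force" is the grip in N (left out, the last holds). Time passes only in rows, so rows that do not move let the fingers close. It gives the time, the measured TCP pose, the force and the opening at its end, in the units of the state.
- bot.get_obs(): the state, without advancing time (a new reading comes with each control period).
- imaging.read_camera(name): name is "scene" or "top"; returns a dict with "image" (384x512x3 uint8, red, green, blue), "fx", "fy", "cx", "cy" (pixels), "dist_coeffs" ([k1, k2, p1, p2, k3] as OpenCV has them; the pictures are not rectified), "view" (4x4, takes a point from world to camera coordinates). Camera axes: x right, y down, z forward; pixel columns grow to the right and rows downward; lengths in m; the calibration is good to about 2 mm. A picture is of the moment at which its call begins. There is no depth.
- bot.hand_in(): hands the job in, once; it reports no verdict.
Trained networks look in a picture, given as the dict that the camera call returned (one of the last four; its "shot" number tells which), for a name from the list of things; names that differ only in an ending like _2 or _b are one class to them, and where a whole thing is asked for, a point or a joint stands for the part that bears it (a point fixed in the world has none). Each returns a list of dicts, best first, with "score" (0 to 1); they miss things now and then, are a little off and sometimes report something else, mostly with a low value. They report only what shows in the picture. A call takes as long as a camera call. They do not tell look-alikes from the thing itself.
- nets.spot_in(picture, name): "rect" ([left, top, right, bottom] in pixels, round what is visible of it).
- nets.outline_of(picture, name): "region" (384x512 bool, what is visible of it) and "rect" ([left, top, right, bottom] in pixels, round what is visible of it).
- nets.spot_point(picture, name): "location" ([column, row] in pixels: a listed point, or the origin of a listed thing).
The state is a dict: "t": time; "q": joint angles; "joint_vel": joint speeds; "joint_torque": joint torques, N m; "eef_pos": TCP position; "tool_rot": TCP orientation; "contact_force": force on the tool from outside, world axes, zero at the start; "torque": the same for the moment, N m; "gripper_width": opening from 0.0 (shut) to 1.0 (fully open).
Only numpy, scipy, OpenCV 4.12 (cv2) and the standard library are available. Lean on these libraries where they do the work, as an engineer would, in place of code of your own. Each camera call takes 0.05 s, during which the arm holds its last target.

### The job

Check the hardness of the rubber heel in the larger of the two heel moulds: lift the cover off that mould and lay it flat, handle up, in the middle of the round cork mat, then take the spring gauge out of its wooden stand. Hold the gauge upright with its tip inside the chalk ring on the heel and press gently until the plunger is about half-way in; finish while still holding it there, gripped and pressed, so the reading can be taken. Leave the small mould's cover and everything else on the bench where it is.

Things in the scene. Friction and masses are not known exactly. Their poses are not given: they have to be found in the camera images.
- mould: the larger heel mould, fixed to the bench: open-topped aluminium box 92 (x) by 84 (y) by 34 mm high, walls 8 mm, holding a rubber heel. Origin: centre of its underside, z up. Closed at the start by the cover, whose plate lies on the rim.
- heel: dark rubber heel filling the larger mould (76 by 68 mm), fixed in it, firm; its flat top is 26 mm above the bench, 8 mm below the mould's rim. Same origin and axes as the mould.
- spot (a point): centre of the chalk ring (white, 22 mm inside and 28 mm outside diameter) drawn on the heel's top, 12 mm towards +x and 10 mm towards +y of the mould's centre in the mould's axes; under the cover at the start. z up.
- cover_grip (a point): on the loose cover (170 g) of the larger mould: aluminium plate 92 by 84 by 5 mm with a 4 mm deep lip underneath that drops into the mould's mouth with 2 mm play, and on top a dark wooden bar handle 46 mm long (x), 14 mm wide (y), 34 mm tall. This point is on the handle's middle, 30 mm above the lip's underside, 21 mm above the plate's top and 13 mm below the handle's top. x along the handle, z up.
- cover: the same cover; origin at the centre of the lip's underside, 30 mm below cover_grip, x along the handle. It lies 30 mm above the bench at the start, 5 mm above the bench when flat on the mat.
- mat: round cork mat, 120 mm across, 5 mm thick, fixed; origin at the centre of its underside. Clear at the start.
- stand: plain wooden block 70 by 70 by 68 mm, fixed, with an upright through hole of 29 mm in its middle; the gauge hangs in the hole on its collar. Origin: centre of its underside.
- gauge_grip (a point): on the upright steel spring gauge (165 g, 128 mm long): centre of its square barrel, 98 mm above the tip. The barrel is 26 by 26 mm, flats square to this point's x and y, from 30 mm below this point to 26 mm above it, with a 4 mm high button on top; a collar 40 mm across lies under the barrel. z up along the gauge.
- gauge: the same gauge; origin at the end of the plunger when out, 98 mm below gauge_grip; z up along the gauge. Below the barrel: a round collar 40 mm across, 62 to 68 mm above the origin, then a 21 mm round body, a nose and the 8 mm plunger. The collar rests on the stand at the start, so the gauge must rise 62 mm to come out.
- tip (a point): flat end of the gauge's plunger (8 mm across), on the gauge's axis; moves up into the gauge as it is pressed.
- plunger (a joint): how far the plunger is pushed into the gauge: 0 = out, 0.012 m = fully in (stop). Spring: 1 N to start, then 0.5 N per mm, so 4 N half-way in (0.006). The gauge's weight alone pushes it in only about 1 mm.
- small_mould: the smaller mould, fixed, 72 by 66 by 30 mm, not to be used; origin at the centre of its underside.
- small_cover: its loose cover, 72 by 66 mm plate with a round wooden knob 22 mm across, top 57 mm above the bench; stays on. Origin at the centre of its lip's underside, 26 mm above the bench.
- wax_tin: bystander: closed flat round tin, 72 mm across, 26 mm high.
- spool: bystander: wooden spool standing up, 38 mm across, 42 mm high.
- burnisher: bystander: dark wooden block 75 by 32 by 26 mm.
- hammer: bystander: hammer lying down, handle to its -x.
- awl: bystander: awl with dark wooden handle, lying down.
- glue_bottle: bystander: white bottle 52 mm across, 110 mm high.
- heel_stack: bystander: block of rubber heel lifts 75 by 66 by 30 mm.
Not all that is in view belongs to the job. Leave any turquoise look-alike of the cover alone. What is shaped like the gauge but blue is not meant.

How it is judged:
On the way, in this order (a step that is already met when the one before it is completed fails the run):
1. the cover is lifted clear of the larger mould (height (world z) of cover above 0.05 m and contact force between cover and mould below 0.05 N and contact force between cover and the fingers above 0.5 N), for 0.1 s.
2. the cover lies flat, handle up, in the middle of the cork mat, let go (horizontal distance between cover and mat below 0.035 m and height (world z) of cover below 0.012 m and angle between cover's own z axis and vertical below 0.1 rad and contact force between cover and the fingers below 0.1 N and linear speed of cover below 0.03 m/s), for 0.2 s.
3. the gauge is lifted out of its stand, held in the fingers (height (world z) of tip above 0.07 m and contact force between gauge and the fingers above 1 N and contact force between gauge and stand below 0.05 N), for 0.1 s.
At the end, for the whole second after the job is handed in: Cover flat and let go within 35 mm of the mat's centre; gauge gripped, still, off its stand, upright within 8 degrees, tip within 7 mm of the ring's centre on the heel, plunger 3 to 9.5 mm in, push on the heel 1.5 to 9 N, kept through the last second (all of step 2 and distance between tip and spot below 0.007 m and angle between gauge_grip's own z axis and vertical below 0.14 rad and z of gauge_grip in the frame of spot above 0.05 m and value of joint plunger between 0.003 and 0.0095 m and contact force between gauge and heel between 1.5 and 9 N and contact force between gauge and the fingers above 2 N and contact force between gauge and stand below 0.2 N and linear speed of gauge below 0.03 m/s); the arm keeps its last pose, push and grip.
It fails at once if the gauge is pressed hard on the heel (over 20 N) (contact force between gauge and heel above 20 N).
It fails at once if the small mould's cover is moved more than 15 mm (distance of small_cover from where it was at the start of the episode above 0.015 m).
It fails at once if a bystander is moved more than 30 mm (distance of any of wax_tin, spool, burnisher, hammer, awl, glue_bottle, heel_stack from where it was at the start of the episode above 0.03 m).
It also fails if it takes over 64 s, if anything falls off the work surface, if the arm or the gripper's body presses on something with over 40 N, if the wrist force passes 120 N, or if a joint passes its speed limit or range.

## Working session

There is one attempt and no reset: what is moved stays moved. The work goes in short steps, Python scripts to look and compute and a tool call to move; the robot and the scene stay as the last step left them, time stands still between calls to the robot, and variables do not carry over. Pictures are saved under pics/ and viewed, and the job is handed in when it is done.

Besides the shell and the picture viewer there is one more tool, called after "Emit:" by a JSON object that holds its "fn" and its "kwargs". apply_moves: Moves the arm, as the interface text tells. Scaled input: -1 to 1 covers 120 mm each way for a shift and 4 degrees each way for a turn. Its arguments: {"type":"object","properties":{"moves":{"type":"string"},"force":{"type":"number"}},"required":["moves"]}

```bash
mkdir -p pics
cat > h.py <<'E'
import numpy as np, cv2
from station import bot, imaging, nets
def K(p): return np.array([[p['fx'],0,p['cx']],[0,p['fy'],p['cy']],[0,0,1.]])
def ray(p,uv):
    n=cv2.undistortPoints(np.array([[uv]],float),K(p),np.array(p['dist_coeffs'],float))[0,0]
    V=np.array(p['view']);R=V[:3,:3];t=V[:3,3]
    return -R.T@t, R.T@np.array([n[0],n[1],1.])
def atz(p,uv,z):
    o,d=ray(p,uv); return o+d*(z-o[2])/d[2]
def proj(p,P):
    V=np.array(p['view'])
    r,_=cv2.Rodrigues(V[:3,:3])
    return cv2.projectPoints(np.array(P,float).reshape(-1,3),r,V[:3,3],K(p),np.array(p['dist_coeffs'],float))[0][:,0]
def save(p,n,crop=None,s=1.5):
    im=p['image'][:,:,::-1].copy()
    if crop: l,t,r,b=crop; im=im[t:b,l:r]
    cv2.imwrite('pics/'+n+'.png',cv2.resize(im,None,fx=s,fy=s,interpolation=cv2.INTER_CUBIC))
E
python3 - <<'E'
from h import *
Z={'cover_grip':.060,'cover':.03,'mat':0,'stand':0,'gauge_grip':.068+.03+.006,'mould':0,'small_mould':0,'small_cover':.026,'wax_tin':0,'spool':0,'burnisher':0,'hammer':0,'awl':0,'glue_bottle':0,'heel_stack':0}
for n in ['top','scene']:
    p=imaging.read_camera(n); save(p,n)
    V=np.array(p['view']);print(n,(-V[:3,:3].T@V[:3,3]).round(3))
    for k,z in Z.items():
        print(k,[(np.round(d['location']).tolist(),round(d['score'],2),atz(p,d['location'],z).round(3)[:2].tolist()) for d in nets.spot_point(p,k)[:3]])
print(bot.get_obs())
E
```

```text
top [0.459 0.002 1.148]
cover_grip [([182.0, 199.0], 0.89, [0.507, 0.187]), ([143.0, 249.0], 0.85, [0.355, 0.296])]
cover [([256.0, 166.0], 0.74, [0.615, -0.032]), ([185.0, 199.0], 0.64, [0.509, 0.182]), ([151.0, 244.0], 0.61, [0.369, 0.28])]
mat [([232.0, 224.0], 0.69, [0.436, 0.037])]
stand [([249.0, 174.0], 0.61, [0.595, -0.013]), ([187.0, 199.0], 0.3, [0.51, 0.181])]
gauge_grip [([251.0, 163.0], 0.52, [0.614, -0.015]), ([253.0, 134.0], 0.42, [0.698, -0.018])]
mould [([183.0, 201.0], 0.48, [0.502, 0.191]), ([193.0, 240.0], 0.19, [0.383, 0.158])]
small_mould [([304.0, 181.0], 0.37, [0.576, -0.188])]
small_cover [([306.0, 179.0], 0.86, [0.58, -0.191]), ([184.0, 198.0], 0.34, [0.51, 0.186])]
wax_tin [([189.0, 133.0], 0.75, [0.719, 0.183])]
spool [([193.0, 239.0], 0.71, [0.383, 0.157])]
burnisher [([298.0, 242.0], 0.83, [0.384, -0.172])]
hammer [([366.0, 217.0], 0.77, [0.469, -0.39]), ([180.0, 200.0], 0.27, [0.505, 0.201])]
awl [([120.0, 201.0], 0.83, [0.496, 0.39]), ([251.0, 168.0], 0.62, [0.615, -0.019])]
glue_bottle [([344.0, 144.0], 0.65, [0.701, -0.315]), ([122.0, 201.0], 0.54, [
[... 1235 characters left out ...]
]
{'t': 1.6, 'q': array([-1.21410338,  0.47699032,  0.02241056,  1.55539559, -0.01153308,
        1.10929775, -0.08309559]), 'joint_vel': array([-0.0002201 ,  0.00099592, -0.00011758, -0.00096426, -0.00062627,
        0.00113067, -0.00045493]), 'joint_torque': array([-9.35460994e-04, -5.96312571e+01,  1.60570107e+00, -2.81534153e+01,
        1.24005586e-02,  1.63841039e-03,  4.74920250e-05]), 'eef_pos': array([0.30256017, 0.60341429, 0.23131646]), 'tool_rot': array([-2.67053015e-05,  8.50962444e-01,  5.25226541e-01,  3.73380551e-06]), 'contact_force': array([-0.0779588 ,  0.04000964,  0.653581  ]), 'torque': array([ 0.01670375,  0.03253342, -0.02633826]), 'gripper_width': 0.9993870539764995}
```

View pics/top.png

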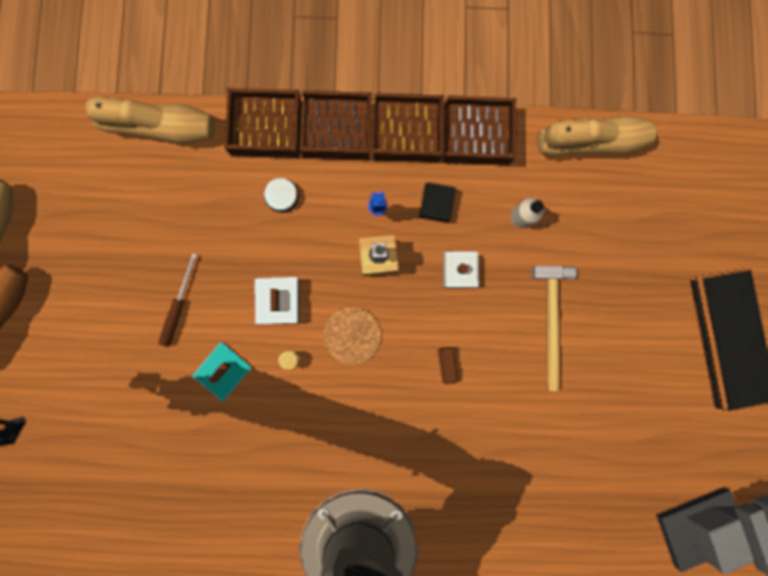

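View pics/scene.png

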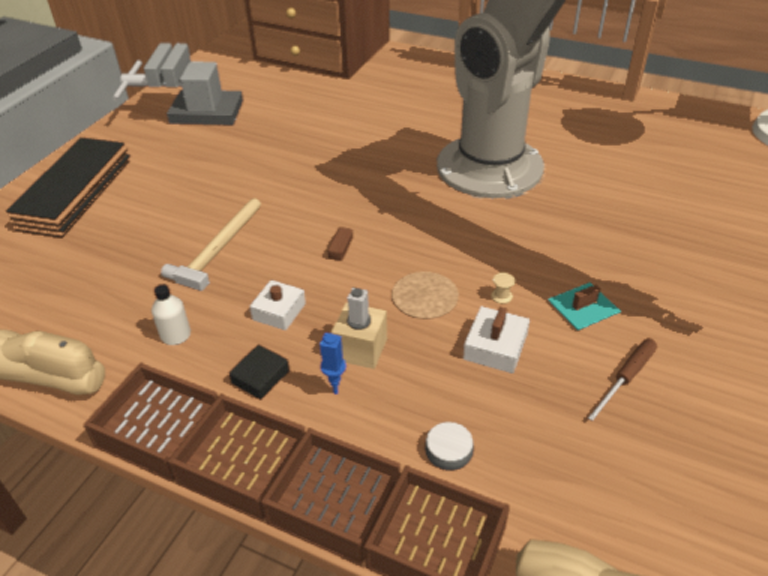

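Run:
```python
from h import *
p=imaging.read_camera('top'); q=imaging.read_camera('scene')
import pickle; pickle.dump((p,q),open('pq.pkl','wb'))
save(p,'tc',(155,140,285,265),6); save(q,'sc',(200,170,380,270),4.4)
for c,k,z in [(p,'cover',.039),(p,'stand',.068),(p,'gauge',.098),(p,'mat',.005),(p,'spool',0.042)]:
    for d in nets.outline_of(c,k)[:2]:
        m=d['region']; pts=np.argwhere(m)[:,::-1]
        cs=cv2.findContours(m.astype('uint8'),0,1)[0]; cc=max(cs,key=cv2.contourArea)[:,0]
        W=np.array([atz(c,u,z)[:2] for u in cc]).astype('float32')
        r=cv2.minAreaRect(W*1000); print(k,round(d['score'],2),np.round(d['rect']).tolist(),[np.round(x,1).tolist() for x in r])
```

```text
cover 0.91 [173.0, 183.0, 200.0, 216.0] [[504.3, 183.3], [91.8, 85.3], 2.1]
cover 0.82 [132.0, 225.0, 169.0, 271.0] [[357.5, 289.1], [84.5, 91.5], 51.4]
stand 0.6 [239.0, 158.0, 261.0, 182.0] [[598.4, -20.9], [75.6, 70.0], 7.6]
gauge 0.67 [244.0, 127.0, 258.0, 142.0] [[697.4, -13.8], [41.6, 35.1], 1.9]
gauge 0.63 [245.0, 159.0, 261.0, 176.0] [[599.0, -19.5], [38.0, 34.8], 1.8]
mat 0.95 [211.0, 204.0, 255.0, 242.0] [[437.0, 28.4], [115.2, 115.6], 1.6]
spool 0.68 [186.0, 234.0, 196.0, 245.0] [[385.9, 152.4], [33.0, 39.2], 1.7]
```

View pics/tc.png

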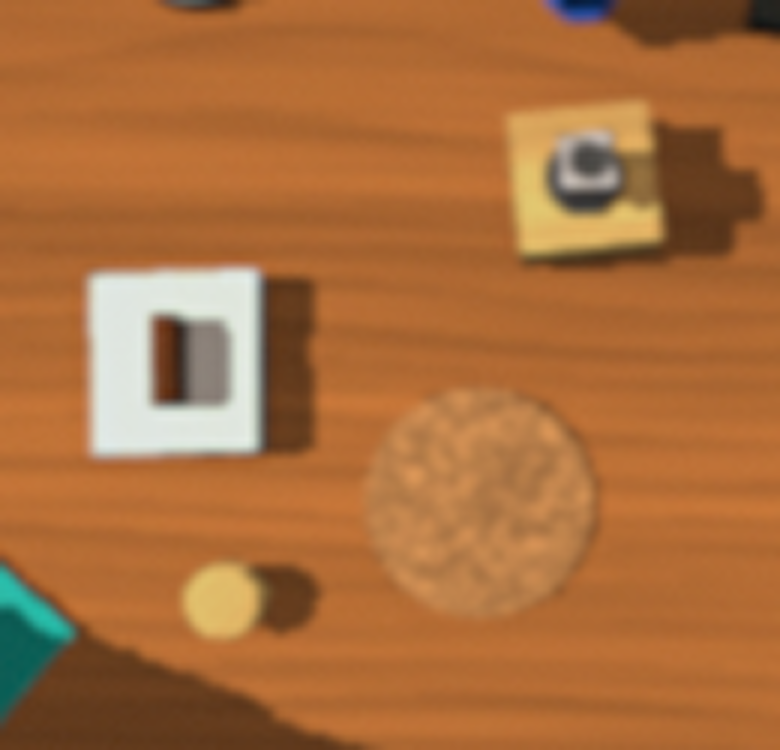

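View pics/sc.png

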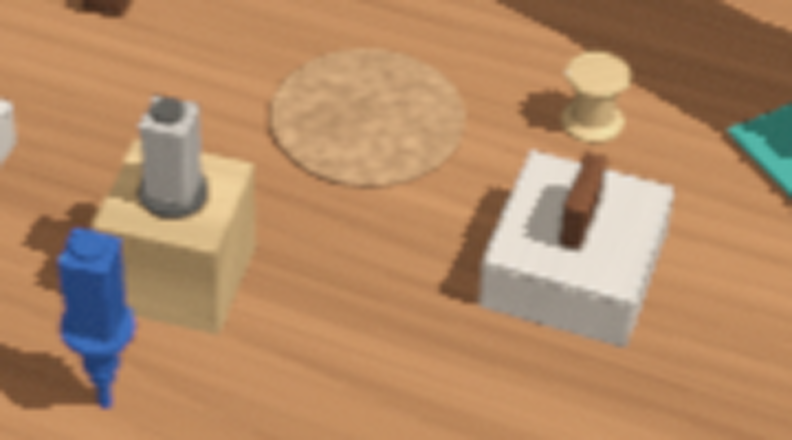

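```bash
cat > fit.py <<'E'
from h import *
import pickle
from scipy.optimize import least_squares
p,q=pickle.load(open('pq.pkl','rb'))
def T(c,l,t,s): return (np.array(c,float)+.5)/s+np.array([l,t])-.5
def fit(top,hx,hy,z,name):
    W=np.array([atz(p,u,z)[:2] for u in top]); M=np.array([[hx,hy],[hx,-hy],[-hx,-hy],[-hx,hy]])
    f=lambda v:(np.array([v[0],v[1]])+M@np.array([[np.cos(v[2]),np.sin(v[2])],[-np.sin(v[2]),np.cos(v[2])]])-W).ravel()
    r=least_squares(f,[*W.mean(0),0]); print(name,r.x[:2].round(4),np.degrees(r.x[2]).round(2),'res',(r.fun*1000).round(1)); return r.x
c=fit(T([(90,272),(262,268),(262,455),(92,457)],155,140,6),.046,.042,.039,'cover')
s=fit(T([(507,115),(648,100),(663,243),(520,252)],155,140,6),.035,.035,.068,'stand')
def box(v,hx,hy,z0,z1):
    R=np.array([[np.cos(v[2]),-np.sin(v[2])],[np.sin(v[2]),np.cos(v[2])]])
    return np.array([[*(np.array(v[:2])+R@[a*hx,b*hy]),z] for z in (z0,z1) for a,b in ((1,1),(1,-1),(-1,-1),(-1,1))])
def draw(im,P,l,t,s,cam,col):
    u=((proj(cam,P)-np.array([l,t])+.5)*s-.5).round().astype(int)
    for i in range(4):
        for a,b in ((i,(i+1)%4),(i+4,(i+1)%4+4),(i,i+4)): cv2.line(im,tuple(map(int,u[a])),tuple(map(int,u[b])),col,1)
def both(items,n,crt,crs,st,ss):
    o=[]
    for cam,cr,sc in ((p,crt,st),(q,crs,ss)):
        l,t,r,b=cr; im=cv2.resize(cam['image'][t:b,l:r,::-1].copy(),None,fx=sc,fy=sc,interpolation=cv2.INTER_CUBIC)
        for P,col in items: draw(im,P,l,t,sc,cam,col)
        o.append(cv2.resize(im,(390,int(im.shape[0]*390/im.shape[1]))))
    h=max(i.shape[0] for i in o); o=[cv2.copyMakeBorder(i,0,h-i.shape[0],0,0,0) for i in o]
    cv2.imwrite('pics/'+n+'.png',np.hstack(o))
E
cat > f2.py <<'E'
from fit import *
import sys
g=[s[0],s[1],s[2]] if len(sys.argv)<3 else [float(a) for a in sys.argv[2:5]]
both([(box(c,.046,.042,0,.039),(0,0,255)),(box(c,.023,.007,.039,.073),(0,255,0))],sys.argv[1]+'c',(168,178,208,222),(300,195,360,255),14,13)
both([(box(s,.035,.035,0,.068),(0,0,255)),(box(g,.013,.013,.074,.130),(0,255,0))],sys.argv[1]+'g',(232,150,272,190),(215,185,265,245),14,13)
E
python3 f2.py a
```

```text
cover [0.504  0.1832] 2.66 res [-0.8 -1.7 -1.5  1.7  1.3  1.   1.  -0.9]
stand [ 0.601  -0.0202] 6.96 res [ 0.5 -0.5 -0.8  0.1  1.1  0.9 -0.7 -0.4]
```

View pics/ac.png

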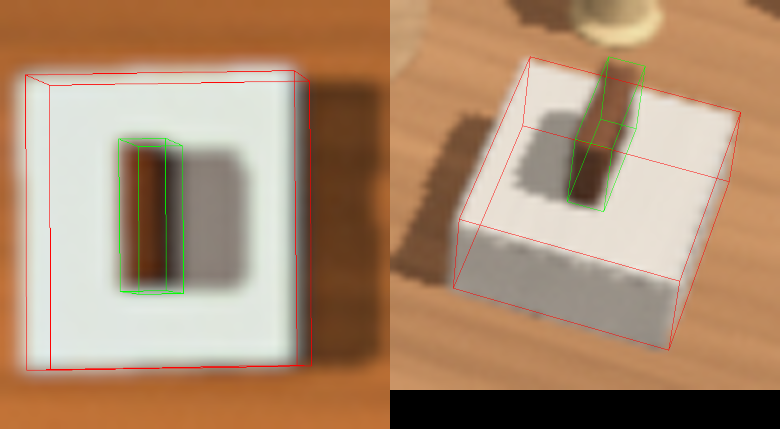

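View pics/ag.png

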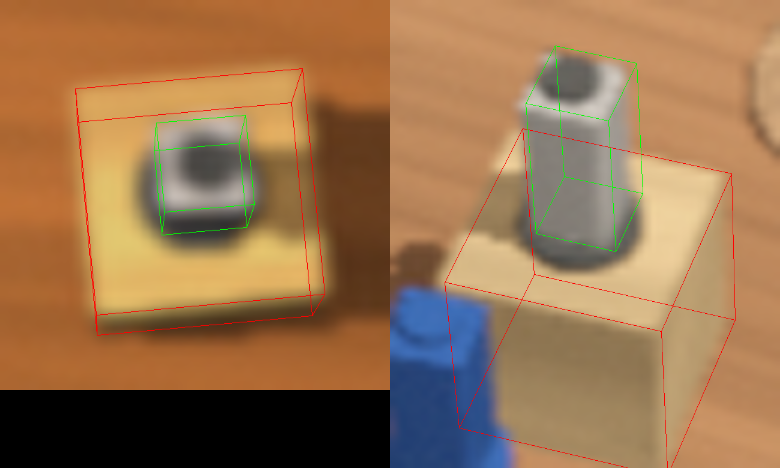

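The cover to take is the white aluminium one with the dark bar handle, at top px (184,200); the turquoise look-alike is at (147,247). The gauge to take is the steel one in the wooden stand, at (252,168); the blue one stands at (252,135). The crops confirm both choices, and the wireframe overlay fits the cover.

```bash
cat > plan.py <<'E'
import sys
from h import *
from scipy.spatial.transform import Rotation as Ro
# plan.py x y z yaw_deg(tool x) n
def pl(x,y,z,yaw,n):
    o=bot.get_obs(); pos=np.array(o['eef_pos']); w=o['tool_rot']; R=Ro.from_quat([w[1],w[2],w[3],w[0]])
    a=np.radians(yaw); RT=Ro.from_matrix(np.array([[np.cos(a),np.sin(a),0],[np.sin(a),-np.cos(a),0],[0,0,-1.]]))
    rv=(R.inv()*RT).as_rotvec(); d=(np.array([x,y,z])-pos)/n
    print('now',pos.round(4),'yaw',np.degrees(np.arctan2(*R.as_matrix()[[1,0],0])).round(2),'tot turn deg',np.degrees(rv).round(2),'w',round(o['gripper_width'],3),'F',np.round(o['contact_force'],2),'t',round(o['t'],2))
    for i in range(n):
        Ri=R*Ro.from_rotvec(rv*i/n); s=Ri.inv().apply(d)/.12; print(*s.round(3)+0.,*(np.degrees(rv)/n/4).round(3)+0.)
a=list(map(float,sys.argv[1:])); pl(*a[:4],int(a[4]))
E
python3 plan.py .504 .182 .2 92.7 12; python3 plan.py .504 .182 .2 92.7 1|head -2
```

```text
now [0.3026 0.6034 0.2313] yaw 63.37 tot turn deg [ -0.    -0.   -29.33] w 0.998 F [-0.27  0.83 -0.57] t 1.95
-0.199 0.256 0.022 0.0 0.0 -0.611
-0.21 0.248 0.022 0.0 0.0 -0.611
-0.22 0.238 0.022 0.0 0.0 -0.611
-0.23 0.229 0.022 0.0 0.0 -0.611
-0.24 0.219 0.022 0.0 0.0 -0.611
-0.249 0.208 0.022 0.0 0.0 -0.611
-0.257 0.198 0.022 0.0 0.0 -0.611
-0.265 0.186 0.022 0.0 0.0 -0.611
-0.273 0.175 0.022 0.0 0.0 -0.611
-0.28 0.163 0.022 0.0 0.0 -0.611
-0.287 0.151 0.022 0.0 0.0 -0.611
-0.293 0.139 0.022 0.0 0.0 -0.611
now [0.3026 0.6034 0.2313] yaw 63.37 tot turn deg [ -0.    -0.   -29.33] w 0.998 F [-0.27  0.83 -0.57] t 1.95
-2.387 3.075 0.261 0.0 0.0 -7.333
```

Emit:
{"fn": "apply_moves", "kwargs": {"moves": "-1 -0.199 0.256 0.022 0 0 -0.611; -1 -0.21 0.248 0.022 0 0 -0.611; -1 -0.22 0.238 0.022 0 0 -0.611; -1 -0.23 0.229 0.022 0 0 -0.611; -1 -0.24 0.219 0.022 0 0 -0.611; -1 -0.249 0.208 0.022 0 0 -0.611; -1 -0.257 0.198 0.022 0 0 -0.611; -1 -0.265 0.186 0.022 0 0 -0.611; -1 -0.273 0.175 0.022 0 0 -0.611; -1 -0.28 0.163 0.022 0 0 -0.611", "force": 40}}

```text
t: 2.78
eef_pos: [0.4711, 0.2505, 0.2051]
tool_rot: [0.0, 0.72, 0.694, 0.0]
contact_force: [0.9, -0.2, -0.3]
gripper_width: 1.001
```

```bash
python3 plan.py .504 .182 .10 92.7 8
```

```text
now [0.4711 0.2505 0.2051] yaw 87.93 tot turn deg [ 0.03 -0.03 -4.77] w 1.001 F [ 0.86 -0.16 -0.33] t 2.78
-0.07 0.037 0.109 0.001 -0.001 -0.149
-0.07 0.036 0.11 0.001 -0.001 -0.149
-0.071 0.035 0.11 0.001 -0.001 -0.149
-0.071 0.035 0.11 0.001 -0.001 -0.149
-0.072 0.034 0.11 0.001 -0.001 -0.149
-0.072 0.033 0.11 0.001 -0.001 -0.149
-0.072 0.032 0.11 0.001 -0.001 -0.149
-0.073 0.032 0.11 0.001 -0.001 -0.149
```

Emit:
{"fn": "apply_moves", "kwargs": {"moves": "-1 -0.07 0.037 0.109 0 0 -0.149; -1 -0.07 0.036 0.11 0 0 -0.149; -1 -0.071 0.035 0.11 0 0 -0.149; -1 -0.071 0.035 0.11 0 0 -0.149; -1 -0.072 0.034 0.11 0 0 -0.149; -1 -0.072 0.033 0.11 0 0 -0.149; -1 -0.072 0.032 0.11 0 0 -0.149; -1 -0.073 0.032 0.11 0 0 -0.149; -1 0 0 0 0 0 0"}}

```text
t: 3.53
eef_pos: [0.5026, 0.1809, 0.0974]
tool_rot: [-0.0, 0.692, 0.722, -0.002]
contact_force: [-0.5, -0.2, 0.4]
gripper_width: 1.004
```

```bash
python3 plan.py .504 .182 .045 92.7 5
```

```text
now [0.5026 0.1809 0.0974] yaw 92.44 tot turn deg [-0.18  0.14 -0.26] w 1.004 F [-0.53 -0.18  0.41] t 3.53
0.002 0.003 0.087 -0.009 0.007 -0.013
0.002 0.003 0.087 -0.009 0.007 -0.013
0.002 0.003 0.087 -0.009 0.007 -0.013
0.002 0.003 0.087 -0.009 0.007 -0.013
0.002 0.002 0.087 -0.009 0.007 -0.013
```

Emit:
{"fn": "apply_moves", "kwargs": {"moves": "-1 0.008 0.01 0.085 -0.04 0.03 -0.06; -1 0 0 0.085 0 0 0; -1 0 0 0.085 0 0 0; -1 0 0 0.085 0 0 0; -1 0 0 0.085 0 0 0; -1 0 0 0 0 0 0; -1 0 0 0 0 0 0"}}

```text
t: 4.12
eef_pos: [0.5039, 0.1847, 0.0476]
tool_rot: [-0.0, 0.689, 0.724, 0.001]
contact_force: [-0.3, 0.4, 0.2]
gripper_width: 1.001
```

```bash
python3 plan.py .504 .182 .045 92.7 1
python3 - <<'E'
from h import *
q=imaging.read_camera('scene'); p=imaging.read_camera('top')
l=[cv2.resize(q['image'][180:280,270:390,::-1],(480,400)),cv2.resize(p['image'][160:240,150:214,::-1],(320,400))]
cv2.imwrite('pics/gr1.png',np.hstack(l))
E
```

```text
now [0.5039 0.1847 0.0476] yaw 92.83 tot turn deg [ 0.07 -0.08  0.13] w 1.001 F [-0.27  0.36  0.19] t 4.12
-0.022 0.0 0.022 0.018 -0.021 0.033
```

View pics/gr1.png

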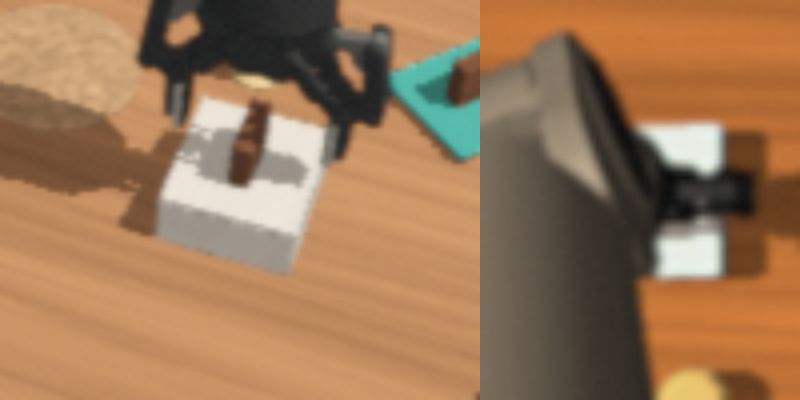

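Both fingers straddle the handle (enlarged px (245,145)), one on each side of the white plate. Closing now.

Emit:
{"fn": "apply_moves", "kwargs": {"moves": "-0.3 -0.02 0 0.015 0 0 0; 0.3 0 0 0 0 0 0; 1 0 0 0 0 0 0; 1 0 0 0 0 0 0; 1 0 0 0 0 0 0; 1 0 0 0 0 0 0; 1 0 0 0 0 0 0; 1 0 0 0 0 0 0; 1 0 0 0 0 0 0; 1 0 0 0 0 0 0; 1 0 0 0 0 0 0; 1 0 0 0 0 0 0", "force": 40}}

```text
t: 5.22
eef_pos: [0.5048, 0.1825, 0.0469]
tool_rot: [0.0, 0.69, 0.724, 0.002]
contact_force: [-0.7, 0.0, 5.5]
gripper_width: 0.157
```

Emit:
{"fn": "apply_moves", "kwargs": {"moves": "1 0 0 -0.04 0 0 0; 1 0 0 -0.08 0 0 0; 1 0 0 -0.12 0 0 0; 1 0 0 -0.15 0 0 0; 1 0 0 -0.15 0 0 0; 1 0 0 -0.15 0 0 0; 1 0 0 -0.1 0 0 0; 1 0 0 0 0 0 0; 1 0 0 0 0 0 0"}}

```text
t: 5.97
eef_pos: [0.5044, 0.1822, 0.142]
tool_rot: [0.0, 0.69, 0.724, 0.002]
contact_force: [-0.5, 0.2, -1.4]
gripper_width: 0.156
```

```bash
python3 plan.py .437 .030 .145 92.7 12
python3 - <<'E'
from h import *
q=imaging.read_camera('scene'); p=imaging.read_camera('top')
l=[cv2.resize(q['image'][140:280,230:398,::-1],(480,400)),cv2.resize(p['image'][160:240,150:214,::-1],(320,400))]
cv2.imwrite('pics/gr2.png',np.hstack(l))
for c,z in ((q,0),(p,0)):
  for d in nets.spot_point(c,'mat')[:1]: print('mat',atz(c,d['location'],0).round(4))
  for d in nets.outline_of(c,'mat')[:1]:
    cs=cv2.findContours(d['region'].astype('uint8'),0,1)[0]; cc=max(cs,key=cv2.contourArea)[:,0]
    W=np.array([atz(c,u,.005)[:2] for u in cc]).astype('float32')*1000; print(cv2.fitEllipse(W))
E
```

```text
now [0.5044 0.1822 0.142 ] yaw 92.82 tot turn deg [ 0.22 -0.15  0.12] w 0.156 F [-0.54  0.21 -1.36] t 5.97
-0.103 -0.052 -0.003 0.005 -0.003 0.002
-0.103 -0.052 -0.003 0.005 -0.003 0.002
-0.103 -0.052 -0.002 0.005 -0.003 0.002
-0.103 -0.052 -0.002 0.005 -0.003 0.002
-0.103 -0.052 -0.002 0.005 -0.003 0.002
-0.103 -0.052 -0.002 0.005 -0.003 0.002
-0.103 -0.052 -0.002 0.005 -0.003 0.002
-0.103 -0.052 -0.002 0.005 -0.003 0.002
-0.103 -0.052 -0.002 0.005 -0.003 0.002
-0.103 -0.052 -0.002 0.005 -0.003 0.002
-0.103 -0.052 -0.002 0.005 -0.003 0.002
-0.103 -0.052 -0.002 0.005 -0.003 0.002
mat [0.4411 0.0213 0.    ]
((439.5860595703125, 28.735803604125977), (118.6366195678711, 122.85460662841797), 113.61143493652344)
mat [0.4301 0.0317 0.    ]
((437.6457824707031, 26.353239059448242), (110.9787368774414, 112.85798645019531), 42.98933029174805)
```

View pics/gr2.png

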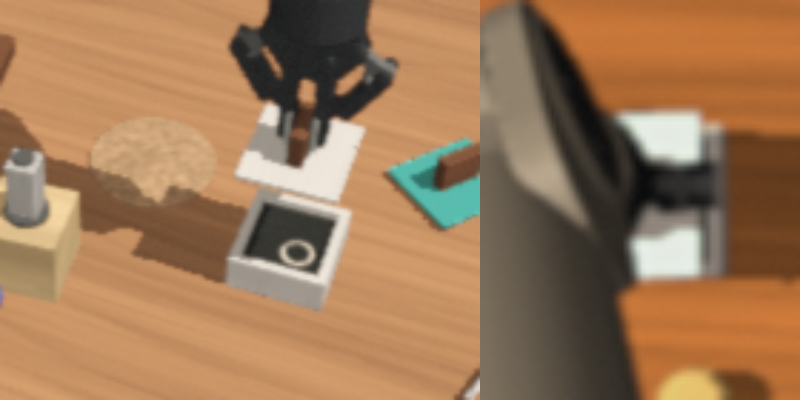

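The cover is held and level, and the chalk ring on the heel shows at enlarged px (297,253). Carrying it to the mat.

Emit:
{"fn": "apply_moves", "kwargs": {"moves": "1 -0.06 -0.03 0 0.05 -0.04 0; 1 -0.104 -0.052 0 0 0 0; 1 -0.104 -0.052 0 0 0 0; 1 -0.104 -0.052 0 0 0 0; 1 -0.104 -0.052 0 0 0 0; 1 -0.104 -0.052 0 0 0 0; 1 -0.104 -0.052 0 0 0 0; 1 -0.104 -0.052 0 0 0 0; 1 -0.104 -0.052 0 0 0 0; 1 -0.104 -0.052 0 0 0 0; 1 -0.104 -0.052 0 0 0 0; 1 -0.104 -0.042 0 0 0 0"}}

```text
t: 7.27
eef_pos: [0.4397, 0.0331, 0.1415]
tool_rot: [-0.0, 0.69, 0.724, -0.001]
contact_force: [0.1, 0.5, -2.0]
gripper_width: 0.156
```

```bash
python3 plan.py .4385 .0285 .04 92.7 9
```

```text
now [0.4397 0.0331 0.1415] yaw 92.82 tot turn deg [-0.04  0.04  0.12] w 0.156 F [ 0.07  0.46 -2.01] t 7.27
-0.004 -0.001 0.094 -0.001 0.001 0.003
-0.004 -0.001 0.094 -0.001 0.001 0.003
-0.004 -0.001 0.094 -0.001 0.001 0.003
-0.004 -0.001 0.094 -0.001 0.001 0.003
-0.004 -0.001 0.094 -0.001 0.001 0.003
-0.004 -0.001 0.094 -0.001 0.001 0.003
-0.004 -0.001 0.094 -0.001 0.001 0.003
-0.004 -0.001 0.094 -0.001 0.001 0.003
-0.004 -0.001 0.094 -0.001 0.001 0.003
```

Emit:
{"fn": "apply_moves", "kwargs": {"moves": "1 -0.01 -0.002 0.094 0 0 0; 1 -0.01 -0.002 0.094 0 0 0; 1 -0.01 -0.002 0.094 0 0 0; 1 -0.01 -0.002 0.094 0 0 0; 1 0 0 0.094 0 0 0; 1 0 0 0.094 0 0 0; 1 0 0 0.094 0 0 0; 1 0 0 0.094 0 0 0; 1 0 0 0.09 0 0 0; 1 0 0 0.02 0 0 0; 1 0 0 0 0 0 0; 1 0 0 0 0 0 0"}}

```text
t: 8.27
eef_pos: [0.4398, 0.0291, 0.0384]
tool_rot: [0.0, 0.69, 0.724, -0.0]
contact_force: [-0.1, -0.5, -1.3]
gripper_width: 0.155
```

```bash
python3 plan.py .4385 .0285 .023 92.7 1
```

```text
now [0.4398 0.0291 0.0384] yaw 92.8 tot turn deg [-0.03  0.04  0.1 ] w 0.155 F [-0.14 -0.49 -1.32] t 8.27
-0.005 -0.011 0.128 -0.007 0.01 0.026
```

Emit:
{"fn": "apply_moves", "kwargs": {"moves": "1 0 0 0.04 0 0 0; 1 0 0 0.03 0 0 0; 1 0 0 0.025 0 0 0; 1 0 0 0.02 0 0 0; 1 0 0 0.01 0 0 0; 1 0 0 0.005 0 0 0; 1 0 0 0 0 0 0; 1 0 0 0 0 0 0"}}

```text
t: 8.93
eef_pos: [0.4397, 0.0294, 0.0225]
tool_rot: [0.0, 0.69, 0.724, -0.0]
contact_force: [-0.1, 0.2, -1.1]
gripper_width: 0.155
```

Emit:
{"fn": "apply_moves", "kwargs": {"moves": "1 0 0 0.008 0 0 0; 1 0 0 0.008 0 0 0; 1 0 0 0 0 0 0; 1 0 0 0 0 0 0"}}

```text
t: 9.27
eef_pos: [0.4398, 0.0294, 0.0218]
tool_rot: [0.0, 0.69, 0.724, -0.0]
contact_force: [-5.3, -0.5, 18.7]
gripper_width: 0.152
```

Emit:
{"fn": "apply_moves", "kwargs": {"moves": "1 0 0 -0.01 0 0 0; 0.5 0 0 0 0 0 0; 0 0 0 0 0 0 0; -0.5 0 0 0 0 0 0; -0.7 0 0 0 0 0 0; -0.7 0 0 0 0 0 0; -0.7 0 0 -0.03 0 0 0; -0.7 0 0 -0.1 0 0 0; -0.7 0 0 -0.2 0 0 0; -0.7 0 0 -0.25 0 0 0; -0.7 0 0 -0.25 0 0 0; -0.7 0 0 -0.25 0 0 0"}}

```text
t: 10.27
eef_pos: [0.4392, 0.0293, 0.1528]
tool_rot: [-0.0, 0.69, 0.724, -0.001]
contact_force: [-0.1, 0.7, 0.1]
gripper_width: 0.849
```

Run:
```python
from h import *
q=imaging.read_camera('scene'); p=imaging.read_camera('top')
l=[cv2.resize(q['image'][140:280,210:378,::-1],(480,400)),cv2.resize(p['image'][150:250,190:270,::-1],(320,400))]
cv2.imwrite('pics/gr3.png',np.hstack(l))
for d in nets.outline_of(q,'cover')[:2]: print(d['score'],d['rect'])
```

```text
0.77 [367.1, 187.8, 413.5, 220.6]
0.74 [263.4, 181.0, 304.4, 210.9]
```

View pics/gr3.png

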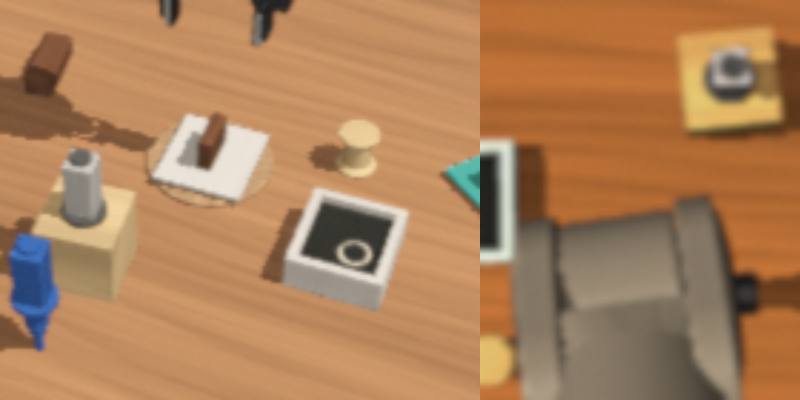

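```bash
cat > gf.py <<'E'
from fit import *
from scipy.optimize import minimize
def ring(x,y,r,z): a=np.linspace(0,6.283,40); return np.c_[x+r*np.cos(a),y+r*np.sin(a),0*a+z]
def render(cam,v,S=4):
    m=np.zeros((384*S,512*S),np.uint8)
    parts=[box(v,.013,.013,.074,.130),np.r_[ring(v[0],v[1],.02,.068),ring(v[0],v[1],.02,.074)],np.r_[ring(v[0],v[1],.009,.13),ring(v[0],v[1],.009,.134)]]
    for P in parts:
        u=((proj(cam,P)+.5)*S-.5); cv2.fillConvexPoly(m,cv2.convexHull(u.round().astype(np.int32)),1)
    return cv2.resize(m.astype(np.float32),(512,384),interpolation=cv2.INTER_AREA)
p=imaging.read_camera('top'); q=imaging.read_camera('scene')
ms=[]
for cam in (p,q):
    ds=[d for d in nets.outline_of(cam,'gauge')]; 
    d=min(ds,key=lambda d:np.linalg.norm(np.array(proj(cam,[.602,-.02,.1])[0])-[(d['rect'][0]+d['rect'][2])/2,(d['rect'][1]+d['rect'][3])/2]))
    ms.append(d['region'].astype(np.float32)); print(d['score'],d['rect'],d['region'].sum())
for nm,cams in (('both',[0,1]),('top',[0]),('scene',[1])):
    f=lambda v:sum(np.abs(render((p,q)[i],[v[0]/100,v[1]/100,v[2]/5])-ms[i]).sum() for i in cams)
    r=minimize(f,[60.2,-2,.5],method='Nelder-Mead',options=dict(initial_simplex=[[60.2,-2,.5],[60.8,-2,.5],[60.2,-2.6,.5],[60.2,-2,1.2]]))
    print(nm,r.x[:2]*10,np.degrees(r.x[2]/5),r.fun)
    if nm=='both': g=[r.x[0]/100,r.x[1]/100,r.x[2]/5]
both([(box(g,.013,.013,.074,.130),(0,255,0))],'g2',(238,153,266,181),(222,187,258,223),14,13)
E
sed -i 's/^def both/def both0/;' fit.py
python3 - <<'E'
s=open('fit.py').read().replace('def both0(items,n,crt,crs,st,ss):','def both(items,n,crt,crs,st,ss,p=p,q=q):'); open('fit.py','w').write(s)
E
python3 gf.py
```

```text
cover [0.504  0.1832] 2.66 res [-0.8 -1.7 -1.5  1.7  1.3  1.   1.  -0.9]
stand [ 0.601  -0.0202] 6.96 res [ 0.5 -0.5 -0.8  0.1  1.1  0.9 -0.7 -0.4]
0.57 [245.6, 162.7, 258.5, 176.4] 145
0.76 [229.3, 192.5, 249.6, 218.3] 392
both [602.08245824 -20.47807858] 8.700450074704284 53.6875
top [601.78475052 -18.41765032] 6.546963018800692 15.625
scene [601.66653381 -21.56987583] 8.453116582266835 24.375
```

View pics/g2.png

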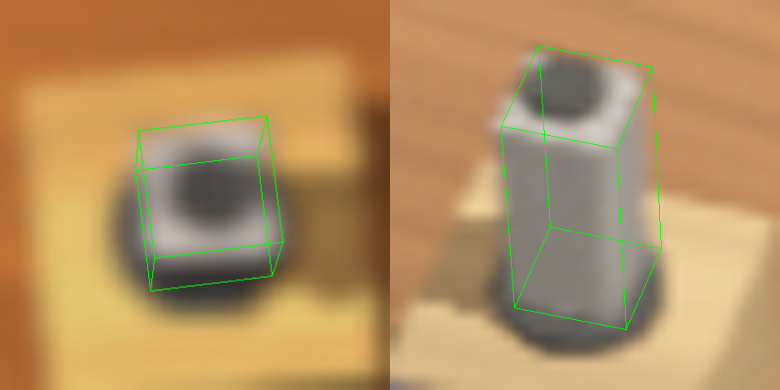

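Cover lies flat in the middle of the mat (enlarged px (210,160)). The gauge fit is centre (0.602, -0.0205), yaw about 8°.

```bash
python3 plan.py .602 -.0205 .19 98 8
```

```text
now [0.4388 0.0293 0.1503] yaw 92.82 tot turn deg [-0.18  0.06 -5.18] w 0.851 F [ 0.11 -0.58  0.03] t 10.62
-0.06 0.167 -0.042 -0.005 0.002 -0.162
-0.062 0.166 -0.042 -0.005 0.002 -0.162
-0.064 0.166 -0.042 -0.005 0.002 -0.162
-0.066 0.165 -0.042 -0.005 0.002 -0.162
-0.068 0.164 -0.042 -0.005 0.002 -0.162
-0.07 0.164 -0.041 -0.005 0.002 -0.162
-0.071 0.163 -0.041 -0.005 0.002 -0.162
-0.073 0.162 -0.041 -0.005 0.002 -0.162
```

Emit:
{"fn": "apply_moves", "kwargs": {"moves": "-1 0 0 -0.11 0 0 0; -1 0 0 -0.11 0 0 0; -1 0 0 -0.11 0 0 0; -1 -0.06 0.167 0 0 0 -0.162; -1 -0.062 0.166 0 0 0 -0.162; -1 -0.064 0.166 0 0 0 -0.162; -1 -0.066 0.165 0 0 0 -0.162; -1 -0.068 0.164 0 0 0 -0.162; -1 -0.07 0.164 0 0 0 -0.162; -1 -0.071 0.163 0 0 0 -0.162; -1 -0.073 0.162 0 0 0 -0.162; -1 0 0 0 0 0 0"}}

```text
t: 11.62
eef_pos: [0.6054, -0.0219, 0.1891]
tool_rot: [0.0, 0.656, 0.754, -0.001]
contact_force: [0.4, -0.6, 0.4]
gripper_width: 0.997
```

```bash
python3 plan.py .602 -.0205 .088 98 8
```

```text
now [ 0.6054 -0.0219  0.1891] yaw 97.94 tot turn deg [-0.08  0.11 -0.06] w 0.997 F [ 0.37 -0.6   0.43] t 11.62
0.002 -0.003 0.105 -0.002 0.003 -0.002
0.002 -0.003 0.105 -0.002 0.003 -0.002
0.002 -0.003 0.105 -0.002 0.003 -0.002
0.002 -0.003 0.105 -0.002 0.003 -0.002
0.002 -0.003 0.105 -0.002 0.003 -0.002
0.002 -0.003 0.105 -0.002 0.003 -0.002
0.002 -0.003 0.105 -0.002 0.003 -0.002
0.002 -0.003 0.105 -0.002 0.003 -0.002
```

Emit:
{"fn": "apply_moves", "kwargs": {"moves": "-1 0.01 -0.01 0.1 0 0 0; -1 0 -0.01 0.1 0 0 0; -1 0 0 0.1 0 0 0; -1 0 0 0.1 0 0 0; -1 0 0 0.1 0 0 0; -1 0 0 0.1 0 0 0; -1 0 0 0.1 0 0 0; -1 0 0 0.1 0 0 0; -1 0 0 0.03 0 0 0; -1 0 0 0 0 0 0; -1 0 0 0 0 0 0"}}

```text
t: 12.53
eef_pos: [0.6004, -0.0196, 0.0913]
tool_rot: [-0.0, 0.656, 0.755, -0.001]
contact_force: [-0.7, 0.4, 0.5]
gripper_width: 0.998
```

```bash
python3 plan.py .602 -.0205 .088 98 1
python3 - <<'E'
from h import *
q=imaging.read_camera('scene'); p=imaging.read_camera('top')
l=[cv2.resize(q['image'][150:250,190:310,::-1],(480,400)),cv2.resize(p['image'][130:210,220:284,::-1],(320,400))]
cv2.imwrite('pics/gr4.png',np.hstack(l))
E
```

```text
now [ 0.6004 -0.0196  0.0913] yaw 98.0 tot turn deg [-0.05  0.04 -0.  ] w 0.998 F [-0.67  0.43  0.47] t 12.53
-0.009 0.012 0.027 -0.012 0.01 -0.001
```

View pics/gr4.png

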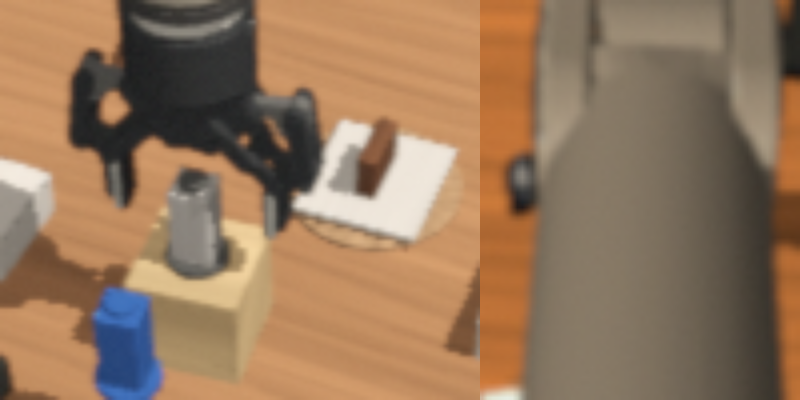

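The fingers are on either side of the steel barrel (enlarged px (195,220)), centred. Closing.

Emit:
{"fn": "apply_moves", "kwargs": {"moves": "-0.4 -0.007 0.01 0.025 0 0 0; 0 0 0 0 0 0 0; 0.3 0 0 0 0 0 0; 1 0 0 0 0 0 0; 1 0 0 0 0 0 0; 1 0 0 0 0 0 0; 1 0 0 0 0 0 0; 1 0 0 0 0 0 0; 1 0 0 0 0 0 0; 1 0 0 0 0 0 0", "force": 60}}

```text
t: 13.47
eef_pos: [0.6019, -0.0202, 0.0886]
tool_rot: [0.0, 0.656, 0.755, -0.0]
contact_force: [0.1, -0.0, 2.6]
gripper_width: 0.297
```

```bash
python3 plan.py .602 -.0205 .088 98 1
```

```text
now [ 0.6019 -0.0202  0.0886] yaw 98.0 tot turn deg [-0.01  0.04 -0.  ] w 0.297 F [ 0.07 -0.02  2.59] t 13.47
-0.002 0.001 0.005 -0.004 0.01 -0.001
```

Emit:
{"fn": "apply_moves", "kwargs": {"moves": "1 0 0 -0.04 0 0 0; 1 0 0 -0.08 0 0 0; 1 0 0 -0.1 0 0 0; 1 0 0 -0.1 0 0 0; 1 0 0 -0.1 0 0 0; 1 0 0 -0.1 0 0 0; 1 0 0 -0.1 0 0 0; 1 0 0 -0.1 0 0 0; 1 0 0 -0.1 0 0 0; 1 0 0 -0.06 0 0 0; 1 0 0 0 0 0 0; 1 0 0 0 0 0 0"}}

```text
t: 14.47
eef_pos: [0.6018, -0.0201, 0.1942]
tool_rot: [0.0, 0.656, 0.755, -0.0]
contact_force: [-0.3, -0.4, -1.7]
gripper_width: 0.301
```

```bash
python3 plan.py .602 -.0205 .19 98 1
cat > look.py <<'E'
import sys
from h import *
q=imaging.read_camera('scene'); p=imaging.read_camera('top')
import pickle; pickle.dump((p,q),open('pq_%s.pkl'%sys.argv[1],'wb'))
a=list(map(int,sys.argv[2:6])); b=list(map(int,sys.argv[6:10]))
f=lambda c,r:cv2.resize(c['image'][r[1]:r[3],r[0]:r[2],::-1],None,fx=500/(r[3]-r[1]),fy=500/(r[3]-r[1]),interpolation=cv2.INTER_CUBIC)
cv2.imwrite('pics/%s.png'%sys.argv[1],np.hstack([f(q,a),f(p,b)]))
for n in ('spot','tip','gauge_grip','mould'):
  for nm,c in (('top',p),('scene',q)):
    print(n,nm,[(np.round(d['location'],1).tolist(),round(d['score'],2),atz(c,d['location'],.026).round(4)[:2].tolist()) for d in nets.spot_point(c,n)[:2]])
E
python3 look.py gr5 190 120 370 260 160 180 220 230
```

```text
now [ 0.6018 -0.0201  0.1942] yaw 98.0 tot turn deg [-0.01  0.04  0.  ] w 0.301 F [-0.33 -0.43 -1.65] t 14.47
-0.004 0.001 0.035 -0.003 0.009 0.001
spot top [([181.5, 192.7], 0.68, [0.5269, 0.1939])]
spot scene [([331.5, 229.7], 0.86, [0.524, 0.1893])]
tip top [([194.1, 239.2], 0.51, [0.3858, 0.1497])]
tip scene []
gauge_grip top []
gauge_grip scene [([220.7, 236.7], 0.79, [0.6544, -0.0487]), ([236.6, 173.9], 0.74, [0.432, -0.1165])]
mould top [([188.0, 203.9], 0.82, [0.4931, 0.1725])]
mould scene [([332.6, 229.6], 0.74, [0.5226, 0.1917])]
```

View pics/gr5.png

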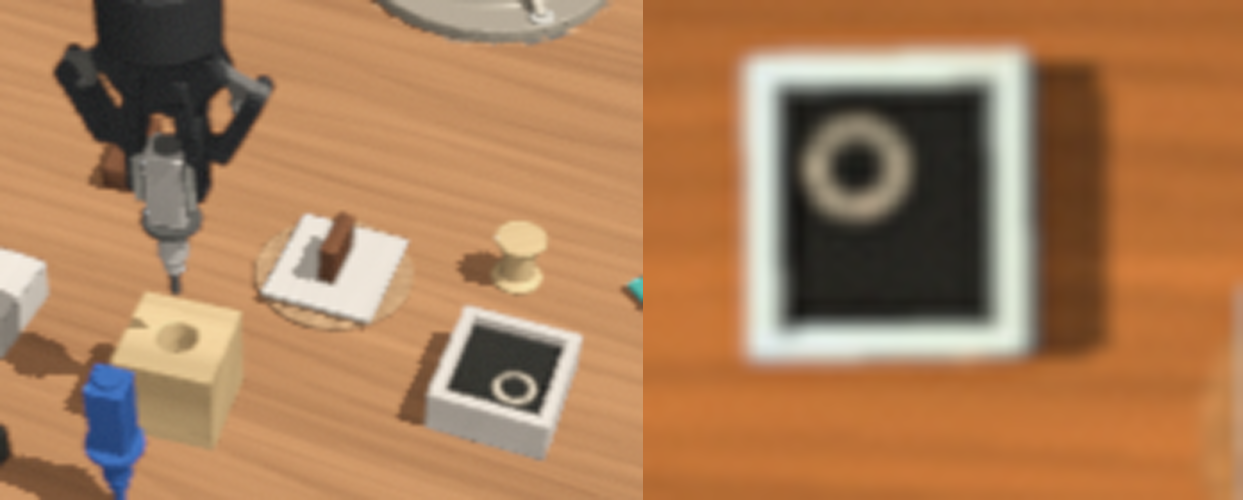

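Run:
```python
from h import *
import pickle
p,q=pickle.load(open('pq_gr5.pkl','rb'))
for nm,c in (('top',p),('scene',q)):
    u=proj(c,[.5155,.193,.026])[0]; print(nm,'pred px',u.round(2))
    r=int(np.ceil(np.linalg.norm(proj(c,[.5155+.0165,.193,.026])[0]-u)))+0
    g=c['image'].astype(float).mean(2)
    for _ in range(6):
        # warp heel plane patch: 40mm square at .25mm
        W=atz(c,u,.026); s=np.arange(-.0165,.0166,.0005); X,Y=np.meshgrid(s,s)
        P=np.c_[(W[0]+X).ravel(),(W[1]+Y).ravel(),0*X.ravel()+.026]
        m=proj(c,P).astype(np.float32); v=cv2.remap(g.astype(np.float32),m[:,0].reshape(X.shape),m[:,1].reshape(X.shape),1)
        rr=np.hypot(X,Y); w=np.clip(v-60,0,None)*(rr<.0165)
        W2=W+np.array([(w*X).sum()/w.sum(),(w*Y).sum()/w.sum(),0]); u=proj(c,W2)[0]
    print(W2.round(4),u.round(2))
    # mould rim corners overlay check
```

```text
top pred px [181.64 196.42]
[0.5144 0.1948 0.026 ] [181.03 196.77]
scene pred px [334.04 227.8 ]
[0.5206 0.1931 0.026 ] [333.42 229.22]
```

```bash
cat > ringfit.py <<'E'
from h import *
from scipy.optimize import minimize
def ringfit(c,W0=(.5155,.193)):
    g=c['image'].astype(np.float32).mean(2)
    def f(v):
        s=np.arange(-.0165,.01651,.0005); X,Y=np.meshgrid(s,s); rr=np.hypot(X,Y)
        P=np.c_[(v[0]/1000+X).ravel(),(v[1]/1000+Y).ravel(),0*X.ravel()+.026]
        m=proj(c,P).astype(np.float32); I=cv2.remap(g,m[:,0].reshape(X.shape),m[:,1].reshape(X.shape),1)
        k=rr<.0165; T=np.exp(-((rr-.0125)/.002)**2); return -np.corrcoef(T[k],I[k])[0,1]
    best=min(((f([x,y]),x,y) for x in np.arange(506,526,1.) for y in np.arange(184,202,1.)))
    r=minimize(f,best[1:],method='Nelder-Mead'); return r.x,r.fun
if __name__=='__main__':
    import pickle,sys
    for c in pickle.load(open(sys.argv[1],'rb')): print(ringfit(c))
E
python3 ringfit.py pq_gr5.pkl; python3 plan.py .517 .193 .194 98 8
```

```text
(array([515.97360111, 195.28322957]), np.float64(-0.7430766169711499))
(array([516.84659652, 192.45167829]), np.float64(-0.8274813192226156))
now [ 0.6016 -0.0202  0.1937] yaw 98.0 tot turn deg [-0.07  0.04 -0.  ] w 0.299 F [-0.8  -0.76 -1.84] t 14.97
0.232 -0.056 0.0 -0.002 0.001 0.0
0.232 -0.056 0.0 -0.002 0.001 0.0
0.232 -0.056 0.0 -0.002 0.001 0.0
0.232 -0.056 0.0 -0.002 0.001 0.0
0.232 -0.056 0.0 -0.002 0.001 0.0
0.232 -0.056 0.0 -0.002 0.001 0.0
0.232 -0.056 0.0 -0.002 0.001 0.0
0.232 -0.056 0.0 -0.002 0.001 0.0
```

Emit:
{"fn": "apply_moves", "kwargs": {"moves": "1 0.09 -0.022 0 0 0 0; 1 0.16 -0.039 0 0 0 0; 1 0.186 -0.046 0 0 0 0; 1 0.186 -0.046 0 0 0 0; 1 0.186 -0.046 0 0 0 0; 1 0.186 -0.046 0 0 0 0; 1 0.186 -0.046 0 0 0 0; 1 0.186 -0.046 0 0 0 0; 1 0.186 -0.046 0 0 0 0; 1 0.16 -0.042 0 0 0 0; 1 0.13 -0.03 0 0 0 0; 1 0 0 0 0 0 0"}}

```text
t: 15.97
eef_pos: [0.5146, 0.1962, 0.1939]
tool_rot: [-0.001, 0.654, 0.757, 0.0]
contact_force: [-0.8, -0.2, -1.4]
gripper_width: 0.298
```

```bash
python3 - <<'E'
from h import *
import pickle
p,q=pickle.load(open('pq_gr5.pkl','rb'))
print('tip pred scene',proj(q,[[.6018,-.0201,.1116],[.6018,-.0201,.2396]]).round(1))
E
python3 plan.py .516 .1935 .13 98 6
```

```text
tip pred scene [[239.3 201. ]
 [236.8 159.1]]
now [0.5146 0.1962 0.1939] yaw 98.37 tot turn deg [-0.07 -0.1   0.37] w 0.298 F [-0.83 -0.2  -1.39] t 15.97
-0.004 0.001 0.089 -0.003 -0.004 0.015
-0.004 0.001 0.089 -0.003 -0.004 0.015
-0.004 0.001 0.089 -0.003 -0.004 0.015
-0.004 0.001 0.089 -0.003 -0.004 0.015
-0.004 0.001 0.089 -0.003 -0.004 0.015
-0.004 0.001 0.089 -0.003 -0.004 0.015
```

Emit:
{"fn": "apply_moves", "kwargs": {"moves": "1 -0.011 0.003 0.08 0 0 0.09; 1 -0.011 0.003 0.09 0 0 0; 1 0 0 0.09 0 0 0; 1 0 0 0.09 0 0 0; 1 0 0 0.09 0 0 0; 1 0 0 0.09 0 0 0; 1 0 0 0.07 0 0 0; 1 0 0 0.03 0 0 0; 1 0 0 0 0 0 0; 1 0 0 0 0 0 0"}}

```text
t: 16.8
eef_pos: [0.518, 0.1886, 0.1182]
tool_rot: [-0.0, 0.658, 0.753, -0.001]
contact_force: [1.0, 0.2, -1.4]
gripper_width: 0.295
```

```bash
python3 plan.py .516 .1935 .118 98 1;python3 look.py gr6 300 180 370 250 160 180 200 220
```

```text
now [0.518  0.1886 0.1182] yaw 97.64 tot turn deg [-0.05  0.04 -0.36] w 0.295 F [ 0.99  0.19 -1.45] t 16.8
0.042 -0.011 0.001 -0.012 0.009 -0.09
spot top [([183.4, 195.5], 0.85, [0.5185, 0.1877]), ([185.4, 199.3], 0.58, [0.507, 0.1811])]
spot scene [([334.9, 231.4], 0.74, [0.526, 0.1986])]
tip top [([247.5, 173.1], 0.43, [0.5937, -0.0075]), ([301.7, 181.5], 0.36, [0.5728, -0.1763])]
tip scene [([242.6, 234.6], 0.66, [0.6267, -0.0029]), ([185.8, 205.9], 0.31, [0.5975, -0.1813])]
gauge_grip top [([250.1, 132.8], 0.46, [0.7206, -0.0119]), ([295.0, 240.0], 0.45, [0.3919, -0.1591])]
gauge_grip scene [([222.2, 235.7], 0.85, [0.6501, -0.0468]), ([339.5, 198.1], 0.62, [0.4098, 0.1733])]
mould top [([187.0, 201.5], 0.64, [0.5004, 0.1759])]
mould scene [([330.5, 231.0], 0.63, [0.529, 0.1884]), ([298.7, 301.4], 0.16, [0.7488, 0.1904])]
```

View pics/gr6.png

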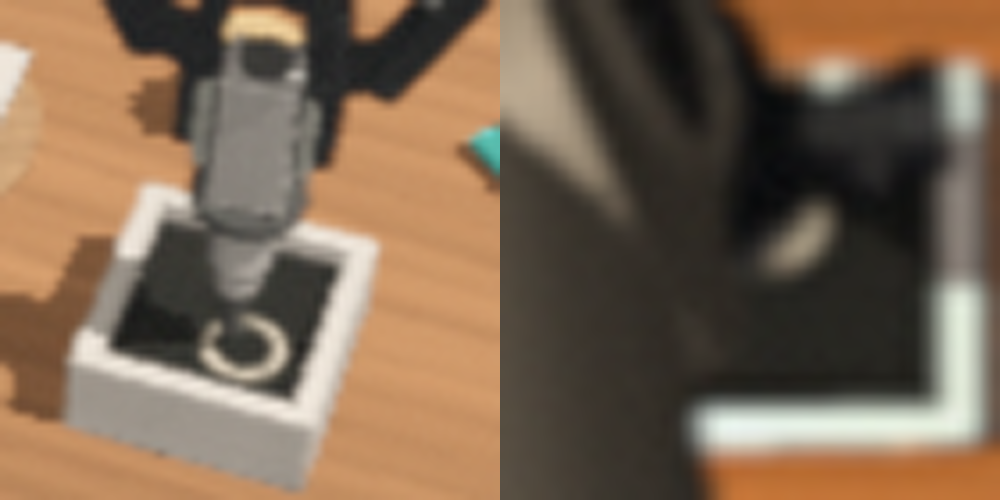

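The tip is about 10 mm above the heel. Extrapolated straight down it lands within 2–3 mm of the ring's centre (crop px (245,347)), so I make a small correction in +y and then descend.

Emit:
{"fn": "apply_moves", "kwargs": {"moves": "1 0.015 -0.004 0 0 0 -0.04; 1 0.014 -0.004 0 0 0 -0.04; 1 0 0 0 0 0 0; 1 0 0 0.02 0 0 0; 1 0 0 0.02 0 0 0; 1 0 0 0 0 0 0; 1 0 0 0 0 0 0; 1 0 0 0 0 0 0; 1 0 0 0 0 0 0; 1 0 0 0 0 0 0"}}

```text
t: 18.13
eef_pos: [0.5165, 0.1919, 0.1135]
tool_rot: [0.0, 0.656, 0.754, -0.0]
contact_force: [-0.9, -0.0, -1.9]
gripper_width: 0.297
```

```bash
python3 plan.py .516 .1935 .1026 98 1;python3 look.py gr7 300 180 370 250 160 180 200 220 | grep spot
```

```text
now [0.5165 0.1919 0.1135] yaw 97.96 tot turn deg [-0.03  0.03 -0.04] w 0.297 F [-0.94 -0.01 -1.94] t 18.13
0.014 -0.003 0.091 -0.009 0.008 -0.01
spot top [([184.5, 196.5], 0.52, [0.5155, 0.1842])]
spot scene [([333.1, 231.0], 0.91, [0.5265, 0.1942])]
```

View pics/gr7.png

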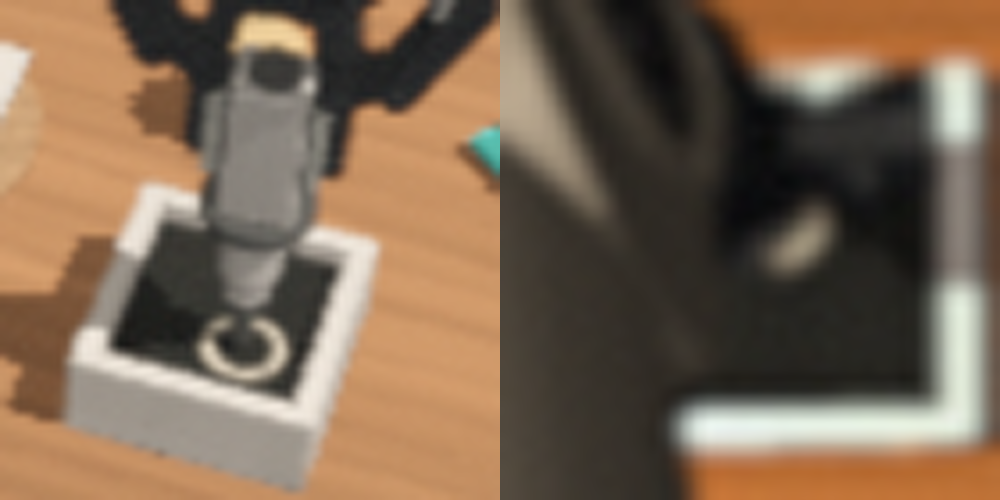

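Emit:
{"fn": "apply_moves", "kwargs": {"moves": "1 0.004 0 0.015 0 0 0; 1 0 0 0.015 0 0 0; 1 0 0 0.015 0 0 0; 1 0 0 0.013 0 0 0; 1 0 0 0 0 0 0; 1 0 0 0 0 0 0; 1 0 0 0 0 0 0; 1 0 0 0 0 0 0; 1 0 0 0 0 0 0"}}

```text
t: 19.38
eef_pos: [0.5165, 0.1925, 0.1066]
tool_rot: [0.0, 0.656, 0.754, -0.0]
contact_force: [0.3, -0.1, 0.3]
gripper_width: 0.296
```

Emit:
{"fn": "apply_moves", "kwargs": {"moves": "1 0 0 0.01 0 0 0; 1 0 0 0.008 0 0 0; 1 0 0 0 0 0 0; 1 0 0 0 0 0 0; 1 0 0 0 0 0 0; 1 0 0 0 0 0 0"}}

```text
t: 19.88
eef_pos: [0.5164, 0.1924, 0.1043]
tool_rot: [-0.0, 0.656, 0.754, -0.0]
contact_force: [-0.7, -0.0, 1.5]
gripper_width: 0.298
```

Emit:
{"fn": "apply_moves", "kwargs": {"moves": "1 0 0 0.007 0 0 0; 1 0 0 0.007 0 0 0; 1 0 0 0 0 0 0; 1 0 0 0 0 0 0; 1 0 0 0 0 0 0; 1 0 0 0 0 0 0; 1 0 0 0 0 0 0"}}

```text
t: 20.47
eef_pos: [0.5165, 0.1924, 0.1027]
tool_rot: [0.0, 0.656, 0.754, -0.0]
contact_force: [-0.8, 0.1, 2.8]
gripper_width: 0.3
```

```bash
python3 look.py gr8 250 170 370 250 160 180 200 220 | grep -E 'spot|tip'
python3 - <<'E'
from h import *
F=[]
for i in range(8):
    imaging.read_camera('scene'); o=bot.get_obs(); F.append(np.r_[o['contact_force'],o['eef_pos']])
print(np.mean(F,0).round(4),np.std(F,0).round(4),o['t'],o['gripper_width'])
E
```

```text
spot top [([182.6, 194.7], 0.71, [0.5209, 0.1903])]
spot scene [([333.4, 227.2], 0.64, [0.5142, 0.191])]
tip top []
tip scene []
[-0.487   0.8208  2.4802  0.5164  0.1924  0.1026] [0.5045 0.1522 0.5877 0.     0.     0.    ] 21.3667 0.2944344390889792
```

View pics/gr8.png

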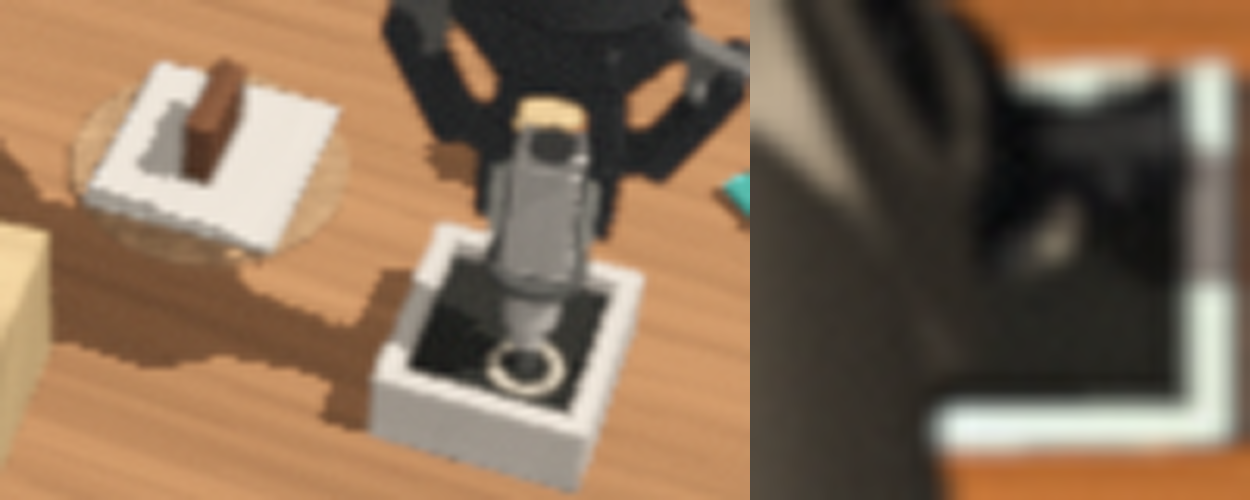

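The tip is inside the ring (crop px (527,365)). The cover is flat in the middle of the mat, and the push is about 4.1 N with the plunger about 6 mm in. Handing in.

```bash
python3 -c "
from station import bot
print(bot.hand_in()); print(bot.get_obs()['t'])"
```

```text
the job is handed in; nothing more can be done
None
the job is handed in; nothing more can be done
```

The job is handed in at about 21.4 s of the 64 s. The arm is still holding the steel gauge pressed on the heel of the larger mould. `hand_in()` gives no verdict.

- **Cover:** I lifted it off the larger mould and laid it flat, handle up, in the middle of the cork mat, then let go. The last picture shows it lying there.
- **Gauge:** I took it out of its stand with a 60 N grip and set its tip in the chalk ring. The tool was vertical to within 0.1°. The tip showed inside the ring and, by my estimate, about 1–2 mm from the centre.
- **Press:** The averaged force was about +2.5 N against −1.65 N with the gauge hanging free, so the push is about 4.1 N. From the height I put the plunger about 6 mm in. The noise was about 0.6 N, and I had no direct reading of the plunger.
- **Disagreements:**
  - The two cameras put the ring's centre 1–3 mm apart, at (0.516, 0.195) and (0.517, 0.192). I aimed between them.
  - The network's own spot readings scattered up to about 10 mm in the later pictures. I did not use them.
  - The network could not find the tip in the last pictures, so I judged it by eye and from the arm's pose.
- **Not checked:** I did not measure the small cover or the bystanders again at the end. The moves stayed clear of them, and I saw no sign of contact.

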